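Clamp a carving blank on the CNC pallet with the D-shank T-key

ROBOT

A 6-joint arm with a two-finger parallel gripper is mounted at the origin on the work surface. World frame = base frame: x ahead of the robot, y to its left, z up, the work surface at z = 0. Lengths are in mm, angles in rad, forces in N, time in s.
With the tool pointing down it reaches from about 350 to 875 mm from the base axis. Payload 4.2 kg.
Tool frame: the origin (TCP) lies midway between the tips of the shut fingers; the grasp point (between the pads) lies 19 mm behind it (tcp_to_grasp is the distance from the TCP to the grasp point, in mm); z points along the fingers, y is the line along which they close (so a half turn about z gives the same grasp; the last joint's range is limited). The gripper opens to 85 mm and grips with 20 to 120 N. Pads are 22 mm wide; open, the fingers measure 114 mm over their backs; the gripper's body (76 mm by 85 mm) begins 54 mm behind the grasp point. The pads swing forward as they close: fully open they stand 13 mm farther back than shut.
Start: joints at [-0.95, 0.385, 0.008, 0, -1.194, -0.259], TCP at [221.238, -584.511, 231.312] pointing down, gripper open.
Joint ranges: [-3.14, 3.14], [-1.21, 2.06], [-1.07, 1.41], [-3.16, 2.05], [-2.99, -0.16], [-3.1, 3.1]. Speed limits (rad/s): [2.79, 2.79, 3.14, 3.14, 3.14, 3.14].

INTERFACE

Orientations are given as a unit quaternion [x, y, z, w].
In Python, from bench import read_state, get_image, job_done, tcp_to_grasp gives the robot as it stands.
- The arm moves only by the tool jog_arm, never from a script. Its argument "plan" is a list of rows, each a list of 3 entries, a list of its own where there are three numbers: the finger opening in mm, from 0 to 85.4, then the shift along the tool's x, y, z as a fraction of full scale, then the turn, a rotation vector about the tool's x, y, z as a fraction of full scale. A call has 1 to 10 rows; each row is the pose to reach, as a shift and turn from the pose commanded when the call began, along the tool's axes at that moment; what a row does not reach only later rows make up. Full scale, the value 1, is 0.1 m for a shift and 60 degrees for a turn. A row lasts 1/8 s, in which the tool goes at most 62.5 mm and 10.7 degrees, less where a joint would pass 70% of its speed; a pose out of reach is approached as far as the arm can. A call with a number of a shift or a turn outside -1 to 1 is refused whole. A call with a gripper value outside its range is refused whole. The fingers move at their own pace and stop on an object; the grip force is fixed at half the most. Time passes only in rows, so rows that repeat a pose let the fingers close. It gives the time, the measured TCP pose, the force, the opening and the grip force at its end, in the units of the state.
- read_state(): the state, without advancing time (a new reading comes with each control period).
- get_image(name): name is "scene" or "top"; returns a dict with "img" (420x560x3 uint8, red, green, blue), "range_z" (420x560 float32, mm along the optical axis (not along the pixel's ray), 0 where there is no reading), "intrinsics" (3x3 intrinsics, pixels), "extrinsics" (4x4, takes a point from camera to world coordinates). Camera axes: x right, y down, z forward; pixel columns grow to the right and rows downward; lengths in mm; the calibration is good to about 2 mm. A picture is of the moment at which its call begins.
- job_done(): hands the job in; it is judged then, once.
The state is a dict: "clock": time; "joints": joint angles; "joint_vel": joint speeds; "joint_efforts": joint torques, N m; "position": TCP position; "ee_rot": TCP orientation; "contact_force": force on the tool from outside, world axes, zero at the start; "wrist_torque": the same for the moment, N m; "gripper_width": finger opening in mm; "grasp_force": force on a finger pad.
Only numpy, scipy, OpenCV 4.12 (cv2) and the standard library are available. Lean on these libraries where they do the work, as an engineer would, in place of code of your own. Each camera call takes 0.05 s, during which the arm holds its last target. There are 200 camera calls.

TASK

Clamp the wooden blank on the pallet: take the T-key from its wooden block, fit it fully home in the socket of the cam clamp (its flat has to match the flat in the socket, so feel for it) and with it turn the cam clockwise until the blank is held firmly against the long back fence; the wood is soft, so do not force it. Then put the key back upright, right down in its hole in the block, and leave the gouges, the tile and the brush lying where they are.

Things in the scene. Friction and masses are not known exactly. Their poses are not given: they have to be found in the camera images.
- pallet: Aluminium plate 300 (x) x 240 (y) x 12 mm, dark grooves along its x, fixed to the bench; its +x points roughly away from the robot. Origin: centre of its underside; z up. On it, in its frame: back fence at +x; short steel side stop (20 mm high, face at y = -83 mm, only keeps the blank from creeping); cam clamp, vertical pivot at x = -38, y = 0 mm, towards the robot.
- cam_mouth (a point): Fixed point on the cam's pivot axis, at the top face of its round steel hub (40 mm across, top 48 mm above the bench). Axes: the pallet's; it does not turn with the cam. In the hub is a socket open to the top: a 24 mm bore, quite round for the first 6 mm; below that D-shaped, with a flat 5.5 mm from the axis. The flat's ledge can be seen from above.
- socket_floor (a point): The socket's floor, on the pivot axis, 20 mm below the mouth; axes the pallet's, not turning with the cam. A key that does not match stands on the ledge 6 mm below the mouth; it drops 14 mm more when its flat matches within about 6 degrees (light push while turning). A push of 10 N or less with the key on the ledge does not turn the cam.
- cam_foot (a point): Pivot axis at the plate's top; axes the pallet's. The cam is an eccentric steel disc, 67 mm across, 15 mm thick, 10 mm off-centre, under the hub. Its angle is not measured. At angle 0 the socket's flat is on the pallet's -x side: a key with axes parallel to the pallet's fits. It starts 50 degrees or less either side of that. Turning it takes 0.12 N m when free; it stays where it is left.
- fence: Steel back fence on the pallet, 22 (x) x 190 (y) x 20 mm. Origin: middle of its underside, on the plate's top; axes the pallet's. Its working face looks to -x, 11 mm from the origin, at x = +115 mm in the pallet's frame.
- blank: Basswood block 120 (x) x 150 (y) x 32 mm, 0.25 kg, loose on the pallet between cam and fence, 2 to 4 mm short of the fence. Origin: centre of its underside; axes near the pallet's. The cam presses it on the fence from about 88 degrees clockwise (from above) of cam angle 0 (the key leads by its play); the turning moment then rises, 0.02 N m per newton. It is clamped from 4 N; 60 N dents it.
- t_key: Steel T-key, 96 mm tall, 0.4 kg. Origin: centre of the shank's lower end; z up the shank. Shank 22 mm across; its lowest 26 mm is D-shaped, a flat 4.5 mm from the axis on the key's -x side; end chamfered 2.5 mm. It starts standing in the block's hole, long arm of its handle towards the robot, within 35 degrees of the block's -x. In the socket it has 10 to 15 degrees of play each way.
- key_bar (a point): Middle of the key's handle on the shank's axis, 87 mm above the shank's lower end; axes the key's. The handle is a dark steel cross bar along x: a flat-sided part 16 mm wide (y) and 18 mm high from 16 mm to -x to 40 mm to +x (the stout short arm), carried on by a thin round long arm, 10 mm across, to 72 mm at -x, the side of the flat. It is balanced about the shank.
- key_block: Wooden block 70 (x) x 170 (y) x 55 mm, fixed to the bench, with the key's hole in the middle of its top and four router cutters sunk in holes to the sides (they stand up to 12 mm over the top). Origin: centre of its underside.
- block_hole (a point): Centre of the mouth of the key's hole, on the block's top, 55 mm above the bench. The hole is round, 24.5 mm across, 45 mm deep, its rim chamfered 4 mm; the key standing in it has its handle bar from 88 to 106 mm above the bench.
- gouge_a: Carving gouge lying by the block, wooden handle, 200 mm; bystander.
- gouge_b: Slimmer carving gouge lying by the block, 190 mm; bystander.
- tile: White ceramic tile 100 x 100 x 8 mm lying beyond the block; bystander.
- chip_brush: Brush, 150 mm, lying on the pallet's edge nearest the robot; bystander.

How it is judged:
By the outcome, as a careful person would: the job done as asked, in the order asked, and still so for the second after the job is handed in, with the robot touching nothing.
It also fails if it takes over 72 s, if anything falls off the work surface, if the arm or the gripper's body presses on something with over 40 N, if the wrist force passes 120 N, or if a joint passes its speed limit or range.

## Working session

There is one attempt and no reset: what is moved stays moved. The work goes in short steps, Python scripts to look and compute and a tool call to move; the robot and the scene stay as the last step left them, time stands still between calls to the robot, and variables do not carry over. Pictures are saved under pics/ and viewed, at most 10 in all, crops included, and the job is handed in when it is done.

Besides the shell and the picture viewer there is one more tool, called after ">>>" as a command line: name --argument value ..., lists and objects as JSON in quotes. jog_arm: Moves the arm, as the interface text tells. Its arguments: {"type":"object","properties":{"plan":{"type":"array"}},"required":["plan"]}

```bash
mkdir -p pics; ls
python3 - <<'E'
from bench import *
import cv2,numpy as np
s=read_state();print(s, tcp_to_grasp)
for n in("scene","top"):
    d=get_image(n);cv2.imwrite(f"pics/{n}0.png",d["img"][:,:,::-1]);np.savez(f"{n}0.npz",**d);print(d["intrinsics"],d["extrinsics"])
E
```

```text
pics
{'clock': 0.0, 'joints': array([-9.50360913e-01,  3.85587003e-01,  6.63388065e-03, -5.07485055e-04,
       -1.19401758e+00, -2.58610711e-01]), 'joint_vel': array([-0.00027954,  0.00049615,  0.00176323, -0.00018293, -0.00019964,
       -0.00042328]), 'joint_efforts': array([-2.27294486e-04, -3.92289305e+01,  1.88410181e+01,  4.18621615e+00,
       -4.53424640e-03, -1.15687428e-05]), 'position': array([ 221.05719307, -583.9755535 ,  230.20510889]), 'ee_rot': array([-1.79834911e-01,  9.83696176e-01,  1.08420669e-03, -2.49179866e-04]), 'contact_force': array([0.76927046, 0.25180467, 0.52533483]), 'wrist_torque': array([-0.04359519,  0.04199553, -0.01822713]), 'grasp_force': 0.0, 'gripper_width': 85.32928390900028} 18.700000000000003
[[393.2236508    0.         283.94389207]
 [  0.         393.2236508  208.3676266 ]
 [  0.           0.           1.        ]] [[-8.13802802e-01  4.97406330e-01 -3.00519454e-01  8.33861075e+02]
 [ 5.81023648e-01  6.86006765e-01 -4.37956892e-01  3.47345238e+02]
 [-1.16841520e-02 -5.31019455e-01 -8.47279068e-01  7.13123969e+02]
 [ 0.00000000e+00  0.00000000e+00  0.00000000e+00  1.00000000e+00]]
[[517.86755404   0.         286.78159689]
 [  0.         517.86755404 209.51201065]
 [  0.           0.           1.        ]] [[-7.13458438e-03 -9.77359110e-01  2.11466944e-01  3.43388697e+02]
 [-9.99971772e-01  6.47486576e-03 -3.81200929e-03  8.55710381e+00]
 [ 2.35648193e-03 -2.11488172e-01 -9.77377716e-01  1.29533484e+03]
 [ 0.00000000e+00  0.00000000e+00  0.00000000e+00  1.00000000e+00]]
```

View pics/top0.png

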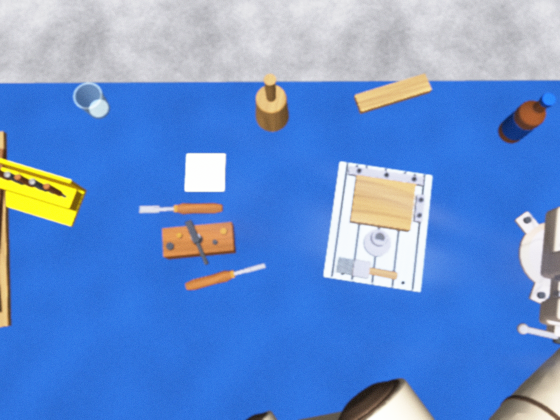

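View pics/scene0.png

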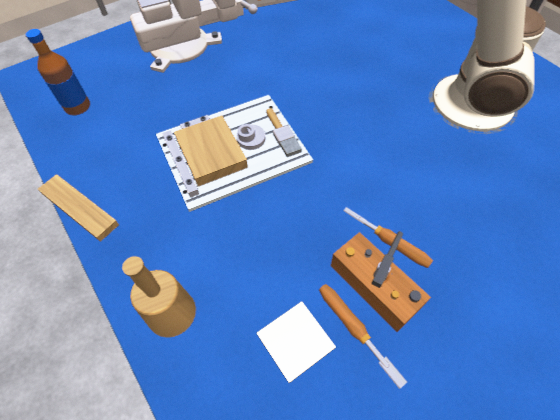

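The top view shows the key handle on the block from (190,222) to (207,262), the pallet centred near (380,228), and the cam hub at about (377,241). The scene view agrees. Next I'll work out positions from depth.

```bash
cat > h.py <<'E'
import numpy as np,cv2
from bench import *
def cloud(d):
    K=d["intrinsics"];T=d["extrinsics"];z=d["range_z"]
    v,u=np.mgrid[:z.shape[0],:z.shape[1]]
    c=np.stack([(u-K[0,2])/K[0,0]*z,(v-K[1,2])/K[1,1]*z,z],-1)
    P=c@T[:3,:3].T+T[:3,3];P[z==0]=np.nan
    return P
def proj(d,p):
    K=d["intrinsics"];T=d["extrinsics"];c=(np.atleast_2d(p)-T[:3,3])@T[:3,:3]
    return np.c_[c[:,0]/c[:,2]*K[0,0]+K[0,2],c[:,1]/c[:,2]*K[1,1]+K[1,2]]
def rect(p):return cv2.minAreaRect(p[:,:2].astype(np.float32))
E
python3 - <<'E'
from h import *
for n in("top","scene"):
    d=dict(np.load(n+"0.npz"));P=cloud(d)
    print(n)
    t=P[215:270,155:240].reshape(-1,3) if n=="top" else P[225:330,325:440].reshape(-1,3)
    t=t[~np.isnan(t[:,0])]
    b=t[(t[:,2]>47)&(t[:,2]<61)];print("block",rect(b),np.median(b[:,2]))
    k=t[(t[:,2]>84)&(t[:,2]<125)];print("key",len(k),rect(k),np.percentile(k[:,2],[5,50,95]))
    mu=k.mean(0);w,V=np.linalg.eigh(np.cov(k[:,:2].T));print(mu,V[:,1])
    a=(k[:,:2]-mu[:2])@V
    o=np.argsort(a[:,1])
    for i in np.array_split(o,10):print(a[i,1].mean().round(1),a[i,0].min().round(1),a[i,0].max().round(1),k[i,2].mean().round(1))
    t=P[155:300,315:440].reshape(-1,3) if n=="top" else P[90:210,150:320].reshape(-1,3)
    t=t[~np.isnan(t[:,0])]
    for nm,lo,hi in(("plate",6,18),("blank",39,44.6),("hub",45.5,53),("hi",36,60)):
        q=t[(t[:,2]>lo)&(t[:,2]<hi)];print(nm,len(q),rect(q) if len(q)>3 else 0,np.median(q[:,2]))
E
python3 - <<'E'
import sys;sys.path.insert(0,'.')
from h import *
a=dict(np.load("top0.npz"))["img"][150:300,310:445,::-1];b=dict(np.load("scene0.npz"))["img"][85:215,150:320,::-1]
f=lambda i:cv2.resize(i,(400,int(400*i.shape[0]/i.shape[1])),interpolation=cv2.INTER_CUBIC)
a,b=f(a),f(b);c=np.zeros((max(len(a),len(b)),800,3),np.uint8);c[:len(a),:400]=a;c[:len(b),400:]=b
cv2.imwrite("pics/c0.png",c)
E
```

```text
top
block ((540.7132568359375, 221.78070068359375), (71.01221466064453, 171.41116333007812), 4.936851501464844) 54.720776068505984
key 286 ((525.6630859375, 215.03204345703125), (111.390625, 20.669740676879883), 20.258420944213867) [ 93.93458521 103.7261045  109.3420344 ]
[532.13211924 216.63240749 102.80187827] [-0.91124296 -0.41186923]
-43.8 -8.1 7.0 105.1
-34.1 -8.5 7.2 105.1
-25.0 -8.5 7.0 105.1
-15.6 -8.6 8.5 104.7
-7.8 -10.6 10.2 102.1
0.5 -7.4 7.4 105.1
10.0 -7.2 7.0 100.9
24.9 -6.0 4.4 99.5
40.2 -5.4 4.4 100.7
55.1 -5.4 4.2 99.2
plate 5814 ((584.9044189453125, -228.609375), (321.95172119140625, 364.6168212890625), 88.90609741210938) 11.923225739993427
blank 1646 ((580.2017822265625, -236.70655822753906), (170.68247985839844, 253.58047485351562), 80.71039581298828) 42.792492815803826
hub 937 ((607.67724609375, -230.2491455078125), (149.2332000732422, 167.8027801513672), 80.53669738769531) 46.78809553954238
hi 3160 ((580.9010620117188, -233.68028259277344), (192.1694793701172, 270.88330078125), 82.58238220214844) 44.03342891113823
scene
block ((542.8672485351562, 219.8850097656
[... 329 characters left out ...]
 -8.0 7.6 105.0
-26.9 -7.6 7.5 104.6
-17.5 -7.8 8.0 104.7
-8.5 -9.7 10.2 102.0
-0.7 -10.5 10.1 102.0
8.5 -7.7 7.6 104.3
25.1 -4.8 4.9 99.7
42.0 -5.0 4.8 99.1
59.4 -4.9 4.5 99.4
plate 4949 ((583.820556640625, -227.35650634765625), (242.68951416015625, 300.26068115234375), 80.78557586669922) 11.090452056459299
blank 2537 ((613.9385375976562, -231.56234741210938), (152.09292602539062, 163.55311584472656), 80.32014465332031) 42.9183010051986
hub 160 ((611.3648071289062, -225.87620544433594), (143.96124267578125, 165.16506958007812), 75.90351867675781) 46.41388924345796
hi 3034 ((619.261962890625, -243.05227661132812), (172.74612426757812, 187.44827270507812), 80.57363891601562) 43.08395541773666
```

View pics/c0.png

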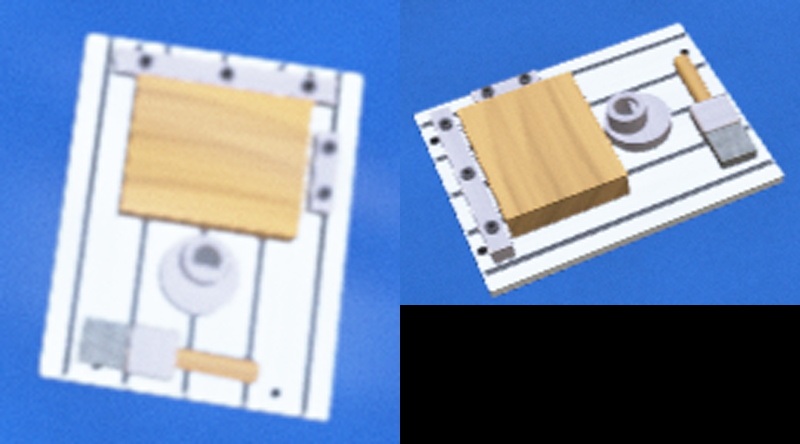

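Run:
```python
from h import *
from scipy.optimize import minimize,least_squares
for n in("top","scene"):
    d=dict(np.load(n+"0.npz"));P=cloud(d);im=d["img"].astype(int)
    sl=np.s_[150:305,310:445] if n=="top" else np.s_[85:215,145:325]
    I=im[sl];Q=P[sl];sat=I.max(-1)-I.min(-1)
    # pallet silhouette: not-blue mask
    m=((I[...,2]-I[...,0])<60)
    q=Q[m];q=q[(q[:,2]>6)&(q[:,2]<17)];q=q[~np.isnan(q[:,0])]
    q=q[(abs(q[:,0]-584)<190)&(abs(q[:,1]+228)<160)]
    r=rect(q);print(n,"plate",r,np.median(q[:,2]))
    yaw=np.deg2rad(r[2]-90) ;c=np.array(r[0])
    piv=c+np.array([np.cos(yaw),np.sin(yaw)])*-38;print("yaw",np.rad2deg(yaw),"pivot",piv)
    T=Q.reshape(-1,3);T=T[~np.isnan(T[:,0])]
    near=T[np.hypot(*(T[:,:2]-piv).T)<50]
    R=np.array([[np.cos(yaw),-np.sin(yaw)],[np.sin(yaw),np.cos(yaw)]])
    for nm,lo,hi,rad in(("hub",43.5,52,20),("disc",24,30.5,33.5)):
        p=near[(near[:,2]>lo)&(near[:,2]<hi)]
        loc=(p[:,:2]-piv)@R
        p=p[loc[:,0]<(27 if nm=="hub" else 60)]
        ctr,rr=cv2.minEnclosingCircle(p[:,:2].astype(np.float32))
        h=cv2.convexHull(p[:,:2].astype(np.float32))[:,0]
        f=least_squares(lambda x:np.hypot(*(h-x).T)-rad,p[:,:2].mean(0),loss="soft_l1")
        print(nm,len(p),np.median(p[:,2]),ctr,rr,"fit",f.x,np.abs(f.fun).mean(),"local",(f.x-piv)@R,(np.array(ctr)-piv)@R)
    b=T[(T[:,2]>40)&(T[:,2]<47)];bl=(b[:,:2]-piv)@R
    b=b[(bl[:,0]>24)&(bl[:,0]<146)&(abs(bl[:,1])<80)]
    r=rect(b);print("blank",r,"local",(np.array(r[0])-piv)@R)
```

```text
top plate ((581.408203125, -227.43463134765625), (240.6637725830078, 301.34716796875), 80.6612319946289) 11.916550828068694
yaw -9.338768005371094 pivot [ 543.91184963 -221.2683136 ]
hub 133 47.26439063495195 (543.278564453125, -220.63441467285156) 20.0434627532959 fit [ 543.57092794 -220.78152789] 0.43435193023677016 local [-0.41539462  0.42501205] [-0.72775545  0.52273318]
disc 347 27.90250539160229 (546.2560424804688, -222.3913116455078) 47.536930084228516 fit [ 534.35614803 -217.96462525] 3.891783768127084 local [-9.96514624  1.70928352] [ 2.49535386 -0.72771825]
blank ((630.141845703125, -234.37115478515625), (149.96249389648438, 117.46066284179688), 80.70221710205078) local [87.21333413  1.06349448]
scene plate ((583.4315795898438, -227.29446411132812), (242.66990661621094, 299.4847717285156), 80.79061889648438) 11.083637393764036
yaw -9.209381103515625 pivot [ 545.92139677 -221.21283731]
hub 131 46.73697721561621 (545.8140258789062, -220.92066955566406) 20.712560653686523 fit [ 546.59788512 -221.38767046] 0.7318647051745713 local [ 0.69574926 -0.06431247] [-0.15274623  0.2712178 ]
disc 290 27.05959087328563 (535.9393310546875, -218.6571044921875) 35.359710693359375 fit [ 537.16872253 -218.55074897] 0.6190139146516238 local [-9.06590102  1.22697164] [-10.26242429   0.92523176]
blank ((633.05419921875, -234.6734619140625), (152.08282470703125, 115.56348419189453), 80.77913665771484) local [88.1639433   0.65786044]
```

>>> jog_arm --plan '[[60,[-0.5,0.5,0],[0,0,0]],[60,[-1,1,0],[0,0,0]],[60,[-1,1,0],[0,0,0]]]'

```text
clock: 0.48
position: [279.9, -452.9, 231.2]
ee_rot: [-0.181, 0.983, 0.0, -0.0]
contact_force: [0.5, -0.3, 0.1]
gripper_width: 59.8
grasp_force: 0.0
```

>>> jog_arm --plan '[[60,[-0.5,0.5,0],[0,0,0]],[60,[-1,1,0],[0,0,0]],[60,[-1,1,0],[0,0,0]]]'

```text
clock: 0.85
position: [338.3, -324.7, 231.4]
ee_rot: [-0.181, 0.983, 0.0, 0.0]
contact_force: [0.1, -0.8, -0.2]
gripper_width: 60.1
grasp_force: 0.0
```

>>> jog_arm --plan '[[60,[-0.5,0.5,0],[0,0,0]],[60,[-1,1,0],[0,0,0]],[60,[-1,1,0],[0,0,0]]]'

```text
clock: 1.23
position: [396.8, -196.0, 231.4]
ee_rot: [-0.181, 0.983, -0.0, 0.0]
contact_force: [0.4, -0.1, -0.4]
gripper_width: 59.7
grasp_force: 0.0
```

>>> jog_arm --plan '[[60,[-0.5,0.5,0],[0,0,0]],[60,[-1,1,0],[0,0,0]],[60,[-1,1,0],[0,0,0]]]'

```text
clock: 1.6
position: [455.3, -66.9, 231.2]
ee_rot: [-0.181, 0.983, -0.0, 0.0]
contact_force: [-1.2, 0.2, 0.3]
gripper_width: 60.3
grasp_force: 0.0
```

>>> jog_arm --plan '[[60,[-0.2,0.2,0],[0,0,-0.17]],[60,[-0.4,0.4,0],[0,0,-0.34]],[60,[-0.6,0.6,0],[0,0,-0.5]],[60,[-0.8,0.8,0],[0,0,-0.67]],[60,[-1,1,0],[0,0,-0.83]],[60,[-1,1,0],[0,0,-1]],[60,[-1,1,0],[0,0,-1]]]'

```text
clock: 2.48
position: [512.1, 59.3, 230.8]
ee_rot: [-0.646, 0.763, 0.0, -0.001]
contact_force: [-0.0, -0.7, 0.3]
gripper_width: 59.9
grasp_force: 0.0
```

```bash
cat >> h.py <<'E'
from scipy.spatial.transform import Rotation as Ro
def Rt(yaw): # tool down, tool x at world yaw
    c,s=np.cos(np.deg2rad(yaw)),np.sin(np.deg2rad(yaw))
    return Ro.from_matrix(np.array([[c,s,0],[s,-c,0],[0,0,-1]]))
def go(p,yaw):
    s=read_state();R=Ro.from_quat(s["ee_rot"]);x=R.as_matrix()[:,0]
    print("t",s["clock"],"pos",s["position"].round(1),"yaw",np.rad2deg(np.arctan2(x[1],x[0])).round(1),"F",s["contact_force"].round(1),"M",s["wrist_torque"].round(2),"w",round(s["gripper_width"],1),"g",round(s["grasp_force"],1),"q6",s["joints"][5].round(2))
    print("shift",(R.inv().apply(np.array(p)-s["position"])/100).round(3),"turn",((R.inv()*Rt(yaw)).as_rotvec()/np.deg2rad(60)).round(3))
E
python3 -c "
from h import *
go([565,232,150],24.6)"
```

```text
t 2.475 pos [512.1  59.3 230.8] yaw -99.5 F [-0.  -0.7  0.3] M [-0.01  0.   -0.04] w 59.9 g 0.0 q6 -0.6
shift [-1.791 -0.239  0.807] turn [ 1.000e-03  1.000e-03 -2.068e+00]
```

>>> jog_arm --plan '[[60,[-0.2,0,0.05],[0,0,-0.17]],[60,[-0.4,-0.05,0.1],[0,0,-0.34]],[60,[-0.6,-0.1,0.2],[0,0,-0.5]],[60,[-0.8,-0.1,0.3],[0,0,-0.67]],[60,[-0.9,-0.12,0.3],[0,0,-0.83]],[60,[-0.9,-0.12,0.3],[0,0,-1]],[60,[-0.9,-0.12,0.3],[0,0,-1]]]'

```text
clock: 3.35
position: [538.4, 146.2, 201.1]
ee_rot: [0.941, -0.339, -0.0, 0.0]
contact_force: [-0.3, 0.3, -0.7]
gripper_width: 59.9
grasp_force: 0.0
```

>>> jog_arm --plan '[[60,[-0.05,-0.15,0.05],[0,0,-0.17]],[60,[-0.1,-0.3,0.1],[0,0,-0.34]],[60,[-0.2,-0.5,0.2],[0,0,-0.5]],[60,[-0.3,-0.7,0.3],[0,0,-0.67]],[60,[-0.34,-0.83,0.4],[0,0,-0.83]],[60,[-0.34,-0.83,0.4],[0,0,-1]],[60,[-0.34,-0.83,0.4],[0,0,-1]]]'

```text
clock: 4.22
position: [564.6, 232.2, 161.1]
ee_rot: [0.984, 0.177, -0.0, 0.0]
contact_force: [0.2, -0.0, -0.6]
gripper_width: 60.0
grasp_force: 0.0
```

```bash
python3 -c "
from h import *
go([565,232,78],24.6)"
```

```text
t 4.225 pos [564.6 232.2 161.1] yaw 20.4 F [ 0.2 -0.  -0.6] M [-0.02 -0.01 -0.01] w 60.0 g 0.0 q6 1.27
shift [0.003 0.003 0.831] turn [ 0.     0.    -0.071]
```

>>> jog_arm --plan '[[60,[0,0,0.3],[0,0,-0.07]],[60,[0,0,0.6],[0,0,-0.07]],[60,[0,0,0.83],[0,0,-0.07]],[60,[0,0,0.83],[0,0,-0.07]],[30,[0,0,0.83],[0,0,-0.07]],[22,[0,0,0.83],[0,0,-0.07]],[10,[0,0,0.83],[0,0,-0.07]],[8,[0,0,0.83],[0,0,-0.07]],[8,[0,0,0.83],[0,0,-0.07]],[8,[0,0,0.83],[0,0,-0.07]]]'

```text
clock: 5.48
position: [565.4, 233.3, 79.7]
ee_rot: [0.976, 0.216, 0.001, -0.0]
contact_force: [0.6, -0.2, 6.0]
gripper_width: 14.9
grasp_force: 61.0
```

Run:
```python
from h import *
go([565,232,78],24.6)
d=get_image("scene");i=d["img"][180:330,300:460,::-1];e=get_image("top")["img"][190:290,140:260,::-1]
c=np.zeros((375,800,3),np.uint8);c[:,:400]=cv2.resize(i,(400,375));c[:333,400:]=cv2.resize(e,(400,333));cv2.imwrite("pics/g1.png",c)
```

```text
t 5.475 pos [565.4 233.3  79.7] yaw 25.0 F [ 0.6 -0.2  6. ] M [-0.09 -0.    0.04] w 14.9 g 61.0 q6 1.35
shift [-0.009  0.01   0.017] turn [ 0.    -0.003  0.006]
```

View pics/g1.png

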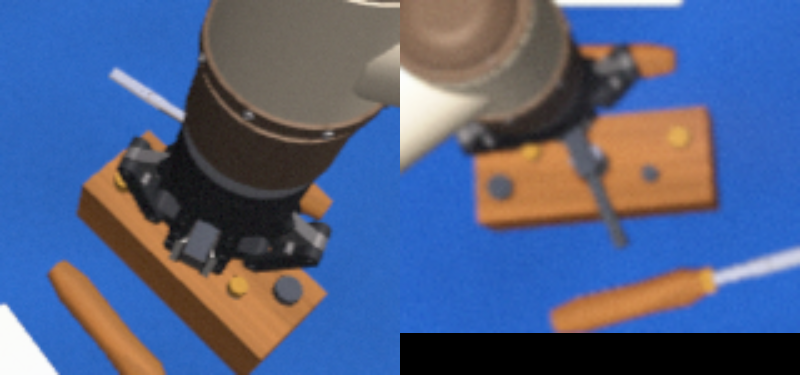

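The key is gripped on the short arm (right crop: bar in the jaws at about (585,150), long arm out to (620,240)). Next I lift it.

>>> jog_arm --plan '[[8,[0,0,-0.15],[0,0,0]],[8,[0,0,-0.35],[0,0,0]],[8,[0,0,-0.55],[0,0,0]],[8,[0,0,-0.75],[0,0,0]],[8,[0,0,-0.75],[0,0,0]]]'

```text
clock: 6.2
position: [564.5, 233.0, 154.3]
ee_rot: [0.976, 0.216, 0.001, -0.001]
contact_force: [0.5, -0.1, -4.5]
gripper_width: 14.6
grasp_force: 59.7
```

Run:
```python
from h import *
go([570.6,-229,155],-17)
for n in("scene","top"):
    d=get_image(n);np.savez(n+"1.npz",**d);P=cloud(d).reshape(-1,3);
    # thin long arm points
    c=np.array([565.4,233.3]);u=np.array([.906,.423]);v=np.array([-.423,.906])
    a=np.c_[(P[:,:2]-c)@u,(P[:,:2]-c)@v,P[:,2]]
    for lo,hi in((-125,-80),(-80,-60),(-60,-42),(-41,-12)):
        q=a[(a[:,0]>lo)&(a[:,0]<hi)&(abs(a[:,1])<20)&(a[:,2]>150)&(a[:,2]<200)]
        print(n,lo,len(q),(q[:,0].min().round(1),np.median(q,0).round(1),np.percentile(q[:,2],[90]).round(1)) if len(q) else 0)
    q=a[(abs(a[:,0]+27)<25)&(abs(a[:,1])<20)&(a[:,2]>80)&(a[:,2]<148)]
    print("shank",len(q),np.percentile(q,[2,50,98],axis=0).round(1).tolist() if len(q) else 0)
```

```text
t 6.2 pos [564.5 233.  154.3] yaw 24.9 F [ 0.5 -0.1 -4.5] M [ 0.07 -0.11 -0.  ] w 14.6 g 59.7 q6 1.35
shift [-1.89   4.216 -0.014] turn [-0.001 -0.001  0.698]
scene -125 0 0
scene -80 0 0
scene -60 0 0
scene -41 33 (np.float64(-18.2), array([-14.6,  -1.7, 179. ]), array([179.9]))
shank 53 [[-19.7, -10.3, 86.2], [-16.7, -1.6, 94.3], [-15.3, 6.5, 105.1]]
top -125 46 (np.float64(-101.4), array([-91.1,  -0.2, 172.8]), array([176.6]))
top -80 41 (np.float64(-79.9), array([-69.9,  -0.3, 173.6]), array([176.6]))
top -60 46 (np.float64(-59.8), array([-49.6,  -0.8, 173.7]), array([178.4]))
top -41 131 (np.float64(-40.8), array([-25.6,  -2. , 178. ]), array([181.6]))
shank 30 [[-39.9, -11.3, 90.7], [-34.9, -8.8, 121.1], [-28.4, -0.8, 145.6]]
```

>>> jog_arm --plan '[[8,[-0.08,0.2,0],[0,0,0]],[8,[-0.2,0.45,0],[0,0,0]],[8,[-0.34,0.75,0],[0,0,0]],[8,[-0.45,1,0],[0,0,0]]]'

```text
clock: 6.8
position: [564.6, 120.8, 152.0]
ee_rot: [0.977, 0.215, -0.002, 0.0]
contact_force: [0.4, 0.2, -4.3]
gripper_width: 14.7
grasp_force: 59.7
```

>>> jog_arm --plan '[[8,[-0.15,0.33,0],[0,0,0]],[8,[-0.3,0.67,0],[0,0,0]],[8,[-0.45,1,0],[0,0,0]]]'

```text
clock: 7.18
position: [565.9, 11.3, 152.2]
ee_rot: [0.977, 0.215, -0.001, -0.0]
contact_force: [0.1, 0.1, -4.5]
gripper_width: 14.8
grasp_force: 59.7
```

>>> jog_arm --plan '[[8,[-0.15,0.33,0],[0,0,0]],[8,[-0.3,0.67,0],[0,0,0]],[8,[-0.45,1,0],[0,0,0]]]'

```text
clock: 7.55
position: [567.1, -98.2, 152.1]
ee_rot: [0.977, 0.215, -0.001, -0.0]
contact_force: [0.6, 1.1, -4.4]
gripper_width: 14.5
grasp_force: 59.7
```

>>> jog_arm --plan '[[8,[-0.12,0.25,0],[0,0,0.1]],[8,[-0.25,0.55,0],[0,0,0.25]],[8,[-0.36,0.8,0],[0,0,0.4]],[8,[-0.45,1,0],[0,0,0.55]],[8,[-0.5,1,0],[0,0,0.7]],[8,[-0.5,1,0],[0,0,0.7]]]'

```text
clock: 8.3
position: [563.6, -208.8, 152.0]
ee_rot: [0.989, -0.148, -0.002, -0.0]
contact_force: [0.1, -0.7, -4.3]
gripper_width: 15.1
grasp_force: 59.7
```

Run:
```python
from h import *
go([571.1,-229.2,132],-17)
```

```text
t 8.3 pos [ 563.6 -208.8  152. ] yaw -17.1 F [ 0.1 -0.7 -4.3] M [ 0.02 -0.16 -0.03] w 15.1 g 59.7 q6 1.36
shift [0.132 0.173 0.2  ] turn [ 0.     0.003 -0.001]
```

>>> jog_arm --plan '[[8,[0.07,0.09,0],[0,0,0]],[8,[0.13,0.17,0.1],[0,0,0]],[8,[0.13,0.17,0.2],[0,0,0]],[8,[0.13,0.17,0.2],[0,0,0]]]'

```text
clock: 8.8
position: [571.5, -227.7, 131.3]
ee_rot: [0.989, -0.148, -0.002, -0.0]
contact_force: [-0.1, 0.4, -3.8]
gripper_width: 15.2
grasp_force: 59.6
```

Run:
```python
from h import *
go([571.1,-229.2,132],-17)
D={n:get_image(n) for n in("scene","top")}
c=np.zeros((480,800,3),np.uint8)
for k,(n,(r,q)) in enumerate({"scene":(80,190),"top":(190,330)}.items()):
    np.savez(n+"2.npz",**D[n])
    i=D[n]["img"][r:r+120,q:q+100,::-1];c[:,k*400:k*400+400]=cv2.resize(i,(400,480),interpolation=cv2.INTER_CUBIC)
    print(n,proj(D[n],[[545,-221.2,48],[545,-221.2,62],[545,-221.2,140]]).round(1).tolist())
    P=cloud(D[n]).reshape(-1,3);p=P[(np.hypot(P[:,0]-545,P[:,1]+221)<26)&(P[:,2]>66)&(P[:,2]<138)]
    print(len(p),np.percentile(p,[3,50,97],axis=0).round(1).tolist())
cv2.imwrite("pics/cam1.png",c)
```

```text
t 8.8 pos [ 571.5 -227.7  131.3] yaw -17.1 F [-0.1  0.4 -3.8] M [-0.04 -0.09  0.02] w 15.2 g 59.6 q6 1.39
shift [ 0.     0.015 -0.007] turn [ 0.     0.004 -0.001]
scene [[245.7, 129.4], [245.1, 125.1], [241.5, 98.6]]
241 [[541.2, -222.5, 69.5], [553.5, -212.2, 107.6], [559.3, -209.1, 137.0]]
top [[379.2, 236.3], [380.2, 235.3], [386.4, 229.7]]
39 [[535.7, -216.6, 72.0], [544.3, -210.3, 104.5], [558.3, -208.4, 136.4]]
```

View pics/cam1.png

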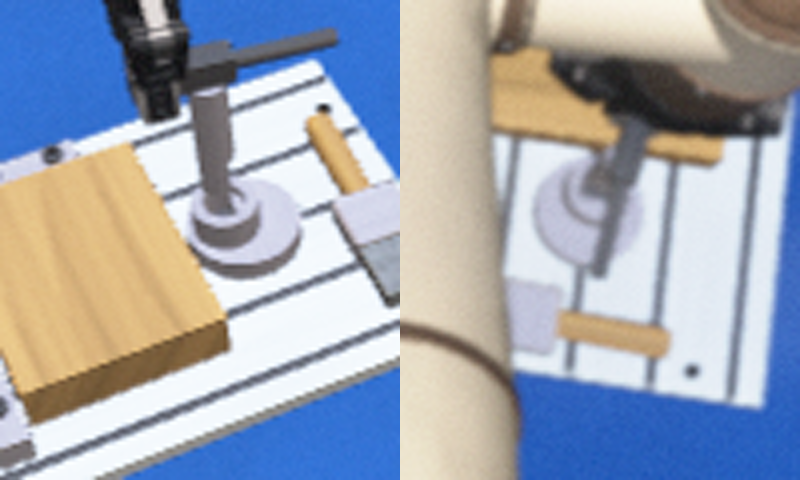

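Run:
```python
from h import *
from scipy.optimize import least_squares
d=dict(np.load("scene2.npz"));P=cloud(d).reshape(-1,3)
p=P[(np.hypot(P[:,0]-545,P[:,1]+221)<26)&(P[:,2]>66)&(P[:,2]<130)]
f=least_squares(lambda x:np.hypot(p[:,0]-x[0]-x[2]*(p[:,2]-62)/70,p[:,1]-x[1]-x[3]*(p[:,2]-62)/70)-11,[545,-221,0,0],loss="soft_l1")
print(f.x.round(2),abs(f.fun).mean())
g=d["img"].astype(int)
# lateral silhouettes per row (perp. to view): shank vs hub column centre
for r in list(range(104,140,2)):
    row=P.reshape(420,560,3)[r,220:275]
    m=(row[:,2]>42)&(np.hypot(row[:,0]-546,row[:,1]+221)<26)&(row[:,2]<140)
    k=np.where(m)[0]+220;print(r,k.min() if len(k) else 0,k.max() if len(k) else 0,np.nanmedian(row[m,2]).round(0) if len(k) else 0,end=" | ")
```

```text
[ 5.4819e+02 -2.2103e+02 -5.0000e-01 -8.0000e-02] 0.6715713672501454
104 236 246 136.0 | 106 234 246 130.0 | 108 234 246 125.0 | 110 237 247 118.0 | 112 238 247 113.0 | 114 238 247 107.0 | 116 238 247 101.0 | 118 238 247 95.0 | 120 239 246 90.0 | 122 239 246 84.0 | 124 239 248 77.0 | 126 239 251 69.0 | 128 238 253 48.0 | 130 237 253 46.0 | 132 237 253 47.0 | 134 238 252 46.0 | 136 240 250 46.0 | 138 245 245 42.0 |
```

>>> jog_arm --plan '[[8,[-0.016,0.003,0.05],[0,0,0]],[8,[-0.016,0.003,0.1],[0,0,0]],[8,[-0.016,0.003,0.14],[0,0,0]],[8,[-0.016,0.003,0.16],[0,0,0]],[8,[-0.016,0.003,0.18],[0,0,0]]]'

```text
clock: 9.52
position: [571.2, -228.0, 115.4]
ee_rot: [0.989, -0.148, 0.0, 0.0]
contact_force: [-1.5, -1.6, -1.6]
gripper_width: 15.2
grasp_force: 60.1
```

Run:
```python
from h import *
go([570,-227.5,111.5],-17)
```

```text
t 9.525 pos [ 571.2 -228.   115.4] yaw -17.1 F [-1.5 -1.6 -1.6] M [-0.18  0.19  0.03] w 15.2 g 60.1 q6 1.39
shift [-0.013 -0.001  0.039] turn [ 0.    -0.    -0.001]
```

>>> jog_arm --plan '[[8,[0,0,0.01],[0,0,0]],[8,[0,0,0.02],[0,0,0]],[8,[0,0,0.02],[0,0,0]]]'

```text
clock: 9.9
position: [570.6, -228.1, 113.0]
ee_rot: [0.989, -0.148, -0.001, 0.0]
contact_force: [-2.0, -1.1, -3.2]
gripper_width: 14.9
grasp_force: 59.8
```

>>> jog_arm --plan '[[8,[0,0,0.01],[0,0,0]],[8,[0,0,0.02],[0,0,0]],[8,[0,0,0.02],[0,0,0]]]'

```text
clock: 10.28
position: [570.7, -228.0, 111.1]
ee_rot: [0.989, -0.148, -0.0, 0.0]
contact_force: [-1.8, -2.4, -2.9]
gripper_width: 15.1
grasp_force: 59.8
```

Run:
```python
from h import *
go([570,-227.5,111.5],-17)
```

```text
t 10.275 pos [ 570.7 -228.   111.1] yaw -17.1 F [-1.8 -2.4 -2.9] M [-0.85  0.7   0.1 ] w 15.1 g 59.8 q6 1.39
shift [-0.008 -0.002 -0.004] turn [ 0.     0.001 -0.001]
```

>>> jog_arm --plan '[[8,[-0.003,0.008,0.01],[0,0,0]],[8,[-0.003,0.008,0.02],[0,0,0]],[8,[-0.003,0.008,0.02],[0,0,0]]]'

```text
clock: 10.65
position: [570.6, -228.3, 109.1]
ee_rot: [0.989, -0.148, -0.0, -0.0]
contact_force: [-2.0, -0.1, -4.2]
gripper_width: 15.1
grasp_force: 59.7
```

>>> jog_arm --plan '[[8,[0,0,0.01],[0,0,0]],[8,[0,0,0.02],[0,0,0]],[8,[0,0,0.02],[0,0,0]]]'

```text
clock: 11.02
position: [570.6, -228.4, 107.1]
ee_rot: [0.989, -0.148, -0.0, -0.0]
contact_force: [-2.0, -1.3, -3.8]
gripper_width: 14.9
grasp_force: 59.7
```

Run:
```python
from h import *
go([570,-227.5,111.5],-17)
```

```text
t 11.025 pos [ 570.6 -228.4  107.1] yaw -17.1 F [-2.  -1.3 -3.8] M [-0.27  0.41  0.02] w 14.9 g 59.7 q6 1.39
shift [-0.008 -0.007 -0.044] turn [-0.     0.    -0.001]
```

>>> jog_arm --plan '[[8,[-0.005,0.003,0.02],[0,0,0]],[8,[-0.005,0.003,0.04],[0,0,0]],[8,[-0.005,0.003,0.05],[0,0,0]],[8,[-0.005,0.003,0.05],[0,0,0]]]'

```text
clock: 11.52
position: [570.3, -228.5, 102.2]
ee_rot: [0.989, -0.148, 0.0, -0.0]
contact_force: [0.0, -0.3, -4.6]
gripper_width: 15.1
grasp_force: 59.7
```

Run:
```python
from h import *
go([570,-227.5,97.7],-17)
```

```text
t 11.525 pos [ 570.3 -228.5  102.2] yaw -17.1 F [ 0.  -0.3 -4.6] M [-0.04 -0.    0.02] w 15.1 g 59.7 q6 1.39
shift [-0.006 -0.009  0.045] turn [-0.    -0.    -0.001]
```

>>> jog_arm --plan '[[8,[0,0,0.015],[0,0,0]],[8,[0,0,0.03],[0,0,0]],[8,[0,0,0.035],[0,0,0]],[8,[0,0,0.035],[0,0,0]]]'

```text
clock: 12.02
position: [570.1, -228.6, 98.8]
ee_rot: [0.989, -0.148, 0.0, -0.0]
contact_force: [-0.5, 0.2, -5.1]
gripper_width: 14.8
grasp_force: 59.7
```

>>> jog_arm --plan '[[8,[0,0,0.01],[0,0,0]],[8,[0,0,0.015],[0,0,0]],[8,[0,0,0.015],[0,0,0]]]'

```text
clock: 12.4
position: [570.4, -228.7, 97.8]
ee_rot: [0.989, -0.148, 0.0, 0.0]
contact_force: [-0.1, 0.9, -1.3]
gripper_width: 15.1
grasp_force: 60.1
```

Run:
```python
from h import *
go([570,-228.5,97.7],-17)
```

```text
t 12.4 pos [ 570.4 -228.7   97.8] yaw -17.1 F [-0.1  0.9 -1.3] M [ 0.11 -0.01  0.01] w 15.1 g 60.1 q6 1.39
shift [-0.004 -0.001  0.001] turn [ 0.    -0.001 -0.001]
```

The key is fully home: contact at 97.8 mm, where the floor was predicted. Next I turn it clockwise about the pivot.

>>> jog_arm --plan '[[8,[-0.001,0.028,0],[0,0,0.1]],[8,[-0.006,0.057,0],[0,0,0.2]],[8,[-0.013,0.084,0],[0,0,0.3]],[8,[-0.024,0.111,0],[0,0,0.4]],[8,[-0.037,0.137,0],[0,0,0.5]],[8,[-0.037,0.137,0],[0,0,0.5]]]'

```text
clock: 13.15
position: [563.0, -241.3, 98.0]
ee_rot: [0.917, -0.399, 0.001, 0.0]
contact_force: [0.1, -2.5, -1.2]
gripper_width: 14.6
grasp_force: 60.1
```

Run:
```python
from h import *
go([544.1+27.3*np.cos(np.deg2rad(47.1)),-220.6-27.3*np.sin(np.deg2rad(47.1)),97.8],-47.1)
```

```text
t 13.15 pos [ 563.  -241.3   98. ] yaw -47.0 F [ 0.1 -2.5 -1.2] M [-0.81 -0.17  0.03] w 14.6 g 60.1 q6 0.89
shift [-0.007 -0.003  0.002] turn [-0.    -0.002  0.002]
```

>>> jog_arm --plan '[[8,[0,0.03,0],[0,0,0.1]],[8,[-0.003,0.06,0],[0,0,0.2]],[8,[-0.01,0.088,0],[0,0,0.3]],[8,[-0.02,0.115,0],[0,0,0.4]],[8,[-0.032,0.141,0],[0,0,0.5]]]'

```text
clock: 13.78
position: [550.3, -248.5, 98.0]
ee_rot: [0.782, -0.623, 0.001, 0.0]
contact_force: [-0.1, -1.9, -1.3]
gripper_width: 14.9
grasp_force: 60.2
```

Run:
```python
from h import *
go([544.1+27.3*np.cos(np.deg2rad(77.1)),-220.6-27.3*np.sin(np.deg2rad(77.1)),97.8],-77.1)
d=get_image("scene");np.savez("scene3.npz",**d)
P=cloud(d).reshape(-1,3);p=P[(np.hypot(P[:,0]-546,P[:,1]+221)<48)]
for lo,hi in((24,30.5),):
  q=p[(p[:,2]>lo)&(p[:,2]<hi)]
  h=cv2.convexHull(q[:,:2].astype(np.float32))[:,0]
  from scipy.optimize import least_squares
  f=least_squares(lambda x:np.hypot(*(h-x).T)-33.5,[543,-215],loss="soft_l1");print(f.x-np.array([546.3,-221.3]),abs(f.fun).mean())
```

```text
t 13.775 pos [ 550.3 -248.5   98. ] yaw -77.1 F [-0.1 -1.9 -1.3] M [-0.72  0.09  0.16] w 14.9 g 60.2 q6 0.38
shift [-0.013 -0.002  0.002] turn [-0.    -0.001  0.   ]
[-4.86429397  8.69971881] 0.604373366479215
```

>>> jog_arm --plan '[[8,[0.003,0.024,0],[0,0,0.083]],[8,[0,0.048,0],[0,0,0.167]],[8,[-0.004,0.072,0],[0,0,0.25]],[8,[-0.011,0.094,0],[0,0,0.333]],[8,[-0.02,0.116,0],[0,0,0.417]]]'

```text
clock: 14.45
position: [538.1, -248.9, 97.9]
ee_rot: [-0.629, 0.777, -0.0, -0.0]
contact_force: [-0.3, -1.8, 0.1]
gripper_width: 15.0
grasp_force: 60.3
```

```bash
cat >> h.py <<'E'
def piv(c=(544.1,-220.9)):
    s=read_state();r=(s["position"][:2]-c)/1000;F=s["contact_force"];print("Mpiv",(s["wrist_torque"][2]+r[0]*F[1]-r[1]*F[0]).round(3))
E
python3 - <<'E'
from h import *
go([544.1+27.3*np.cos(np.deg2rad(102.1)),-220.6-27.3*np.sin(np.deg2rad(102.1)),97.8],-102.1);piv()
E
```

```text
t 14.45 pos [ 538.1 -248.9   97.9] yaw -102.0 F [-0.3 -1.8  0.1] M [-0.76  0.39  0.2 ] w 15.0 g 60.3 q6 -0.05
shift [-0.017  0.001  0.001] turn [ 0.    -0.001  0.001]
Mpiv 0.201
```

>>> jog_arm --plan '[[8,[0,0.014,0],[0,0,0.05]],[8,[-0.001,0.028,0],[0,0,0.1]],[8,[-0.001,0.028,0],[0,0,0.1]]]'

```text
clock: 14.82
position: [535.2, -248.2, 97.9]
ee_rot: [-0.588, 0.809, -0.0, -0.0]
contact_force: [-2.6, -2.6, 1.3]
gripper_width: 14.9
grasp_force: 60.5
```

```bash
python3 -c "
from h import *
go([544,-249,97.8],-108);piv()"
```

```text
t 14.825 pos [ 535.2 -248.2   97.9] yaw -107.9 F [-2.6 -2.6  1.3] M [-0.86  0.6   0.12] w 14.9 g 60.5 q6 -0.15
shift [-0.02  -0.086  0.001] turn [ 0.    -0.001  0.002]
Mpiv 0.067
```

>>> jog_arm --plan '[[8,[0,0.007,0],[0,0,0.025]],[8,[0,0.014,0],[0,0,0.05]],[8,[0,0.014,0],[0,0,0.05]]]'

```text
clock: 15.2
position: [533.9, -247.8, 97.9]
ee_rot: [-0.566, 0.824, -0.0, -0.0]
contact_force: [-2.9, -3.4, 5.6]
gripper_width: 14.8
grasp_force: 61.1
```

```bash
python3 -c "
from h import *
go([544,-249,97.8],-111);piv()"
```

```text
t 15.2 pos [ 533.9 -247.8   97.9] yaw -111.1 F [-2.9 -3.4  5.6] M [-1.09  1.15  0.17] w 14.8 g 61.1 q6 -0.21
shift [-0.025 -0.098  0.001] turn [ 0.    -0.001 -0.001]
Mpiv 0.125
```

>>> jog_arm --plan '[[8,[0.006,0.007,-0.006],[0,0,0.025]],[8,[0.01,0.014,-0.006],[0,0,0.05]],[8,[0.01,0.014,-0.006],[0,0,0.05]]]'

```text
clock: 15.58
position: [532.4, -247.6, 97.8]
ee_rot: [-0.544, 0.839, 0.0, 0.0]
contact_force: [-3.4, -0.7, 3.3]
gripper_width: 14.9
grasp_force: 60.8
```

```bash
python3 -c "
from h import *
go([544,-249,97.8],-114);piv()
from scipy.optimize import least_squares
d=get_image('scene');P=cloud(d).reshape(-1,3);p=P[(np.hypot(P[:,0]-546,P[:,1]+221)<48)]
q=p[(p[:,2]>24)&(p[:,2]<30.5)];h=cv2.convexHull(q[:,:2].astype(np.float32))[:,0]
f=least_squares(lambda x:np.hypot(*(h-x).T)-33.5,[547,-212],loss='soft_l1');print(f.x-np.array([546.3,-221.3]),abs(f.fun).mean())"
```

```text
t 15.575 pos [ 532.4 -247.6   97.8] yaw -114.1 F [-3.4 -0.7  3.3] M [-0.31  0.79  0.18] w 14.9 g 60.8 q6 -0.26
shift [-0.034 -0.111  0.   ] turn [ 0.     0.    -0.002]
Mpiv 0.094
[ 1.65649315 10.18111834] 0.5278360779627443
```

>>> jog_arm --plan '[[8,[0,0.007,0],[0,0,0.025]],[8,[0,0.014,0],[0,0,0.05]],[8,[0,0.014,0],[0,0,0.05]]]'

```text
clock: 16.0
position: [531.1, -247.1, 97.8]
ee_rot: [-0.522, 0.853, 0.0, -0.0]
contact_force: [-3.6, -0.0, 2.2]
gripper_width: 14.8
grasp_force: 60.8
```

```bash
python3 -c "
from h import *
go([544,-249,97.8],-117);piv()"
```

```text
t 16.0 pos [ 531.1 -247.1   97.8] yaw -117.1 F [-3.6 -0.   2.2] M [-0.01  0.79  0.34] w 14.8 g 60.8 q6 -0.31
shift [-0.042 -0.123  0.   ] turn [ 0.     0.    -0.002]
Mpiv 0.243
```

>>> jog_arm --plan '[[8,[0,0.007,0],[0,0,0.025]],[8,[0,0.014,0],[0,0,0.05]],[8,[0,0.014,0],[0,0,0.05]]]'

```text
clock: 16.38
position: [529.8, -246.5, 97.8]
ee_rot: [-0.499, 0.866, 0.0, -0.0]
contact_force: [-2.3, 0.8, 2.0]
gripper_width: 14.8
grasp_force: 60.9
```

```bash
python3 -c "
from h import *
go([544,-249,97.8],-120);piv()"
```

```text
t 16.375 pos [ 529.8 -246.5   97.8] yaw -120.1 F [-2.3  0.8  2. ] M [0.16 0.78 0.54] w 14.8 g 60.9 q6 -0.37
shift [-0.05  -0.135  0.   ] turn [ 0.    -0.    -0.002]
Mpiv 0.468
```

>>> jog_arm --plan '[[8,[0,0.007,0],[0,0,0.025]],[8,[0,0.007,0],[0,0,0.025]]]'

```text
clock: 16.62
position: [529.3, -246.2, 97.8]
ee_rot: [-0.488, 0.873, 0.0, -0.0]
contact_force: [-2.2, 1.4, 2.2]
gripper_width: 14.9
grasp_force: 61.0
```

```bash
python3 -c "
from h import *
go([544,-249,97.8],-120);piv()"
```

```text
t 16.625 pos [ 529.3 -246.2   97.8] yaw -121.6 F [-2.2  1.4  2.2] M [0.16 0.84 0.66] w 14.9 g 61.0 q6 -0.39
shift [-0.053 -0.14   0.   ] turn [ 0.    -0.    -0.027]
Mpiv 0.584
```

>>> jog_arm --plan '[[8,[-0.001,-0.02,0],[0,0,-0.07]],[8,[-0.003,-0.04,-0.005],[0,0,-0.14]],[8,[-0.007,-0.062,-0.01],[0,0,-0.22]],[8,[-0.007,-0.062,-0.01],[0,0,-0.22]]]'

```text
clock: 17.12
position: [534.8, -248.6, 97.8]
ee_rot: [-0.584, 0.812, 0.001, 0.0]
contact_force: [-1.0, 1.5, -3.0]
gripper_width: 14.8
grasp_force: 59.8
```

```bash
python3 -c "
from h import *
go([544,-249,97.8],-108);piv()"
```

```text
t 17.125 pos [ 534.8 -248.6   97.8] yaw -108.6 F [-1.   1.5 -3. ] M [0.35 0.24 0.01] w 14.8 g 59.8 q6 -0.16
shift [-0.025 -0.088 -0.   ] turn [ 0.001  0.001 -0.01 ]
Mpiv -0.026
```

>>> jog_arm --plan '[[8,[0,0,-0.03],[0,0,0]],[8,[0,0,-0.06],[0,0,0]],[8,[0,0,-0.1],[0,0,0]]]'

```text
clock: 17.5
position: [534.8, -248.7, 108.7]
ee_rot: [-0.585, 0.811, 0.0, -0.0]
contact_force: [0.1, 2.6, -4.9]
gripper_width: 15.0
grasp_force: 59.6
```

>>> jog_arm --plan '[[8,[0,0,-0.06],[0,0,0]],[8,[0,0,-0.12],[0,0,0]],[8,[0,0,-0.3],[0,0,0]],[8,[0,0,-0.5],[0,0,0]],[8,[0,0,-0.5],[0,0,0]]]'

```text
clock: 18.12
position: [536.6, -249.7, 161.4]
ee_rot: [-0.585, 0.811, -0.002, 0.002]
contact_force: [0.1, -0.2, -3.7]
gripper_width: 14.8
grasp_force: 59.8
```

Run:
```python
from h import *
go([541.6+27.3*np.cos(np.deg2rad(25)),221+27.3*np.sin(np.deg2rad(25)),155],25)
D={n:get_image(n) for n in("scene","top")}
c=np.zeros((480,800,3),np.uint8)
for k,(n,(r,q,h,w)) in enumerate({"scene":(80,150,156,130),"top":(150,310,156,130)}.items()):
    np.savez(n+"4.npz",**D[n])
    c[:,k*400:k*400+400]=cv2.resize(D[n]["img"][r:r+h,q:q+w,::-1],(400,480),interpolation=cv2.INTER_CUBIC)
cv2.imwrite("pics/cl.png",c)
P=cloud(D["scene"]).reshape(-1,3);a=np.deg2rad(-9.25);R=np.array([[np.cos(a),-np.sin(a)],[np.sin(a),np.cos(a)]])
L=np.c_[(P[:,:2]-[546.1,-221.3])@R,P[:,2]]
b=L[(L[:,2]>40)&(L[:,2]<46)&(L[:,0]>24)&(L[:,0]<175)&(abs(L[:,1])<85)];print(rect(b),np.percentile(b,[0.5,99.5],axis=0))
```

```text
t 18.125 pos [ 536.6 -249.7  161.4] yaw -108.4 F [ 0.1 -0.2 -3.7] M [-0.15 -0.01 -0.02] w 14.8 g 59.8 q6 -0.16
shift [-4.67   1.239  0.057] turn [-0.003 -0.007 -2.223]
((93.49078369140625, -1.1052093505859375), (154.42300415039062, 119.86664581298828), 89.79144287109375) [[ 34.17330281 -75.17248901  40.20160723]
 [152.80500503  74.39723937  45.80038415]]
```

View pics/cl.png

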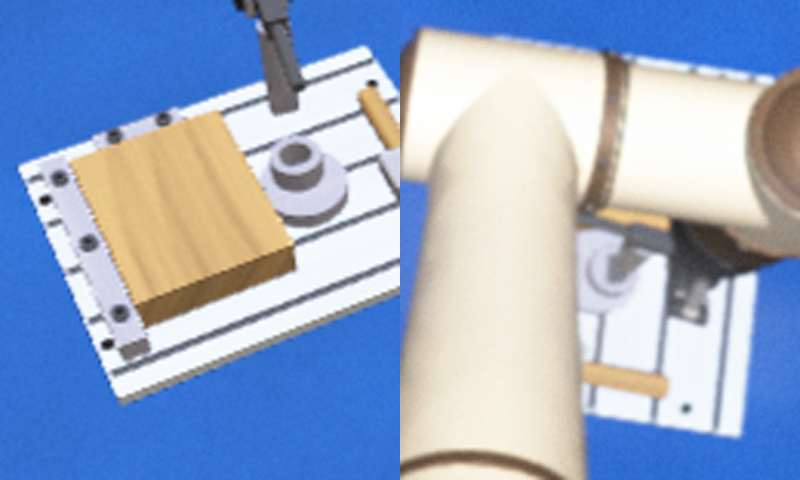

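The left crop shows the blank flush against the fence at about (105,245), with the cam pressed against its front edge; its centre moved 5 mm towards the fence. Next I carry the key back.

>>> jog_arm --plan '[[8,[-0.2,0.06,0],[0,0,0]],[8,[-0.45,0.13,0],[0,0,0]],[8,[-0.72,0.2,0],[0,0,0]],[8,[-1,0.27,0],[0,0,0]]]'

```text
clock: 18.73
position: [540.3, -143.9, 158.0]
ee_rot: [-0.585, 0.811, 0.001, -0.001]
contact_force: [1.0, -0.1, -3.8]
gripper_width: 15.1
grasp_force: 59.7
```

>>> jog_arm --plan '[[8,[-0.33,0.09,0],[0,0,0]],[8,[-0.67,0.18,0],[0,0,0]],[8,[-1,0.27,0],[0,0,0]]]'

```text
clock: 19.1
position: [546.1, -40.3, 158.0]
ee_rot: [-0.585, 0.811, 0.0, -0.001]
contact_force: [-0.0, -0.4, -4.2]
gripper_width: 15.0
grasp_force: 59.7
```

>>> jog_arm --plan '[[8,[-0.33,0.09,0],[0,0,0]],[8,[-0.67,0.18,0],[0,0,0]],[8,[-1,0.27,0],[0,0,0]]]'

```text
clock: 19.48
position: [551.8, 63.0, 158.0]
ee_rot: [-0.585, 0.811, 0.0, -0.001]
contact_force: [-0.3, -0.6, -4.3]
gripper_width: 14.8
grasp_force: 59.7
```

>>> jog_arm --plan '[[8,[-0.15,0.04,0],[0,0,-0.12]],[8,[-0.3,0.08,0],[0,0,-0.26]],[8,[-0.4,0.1,0],[0,0,-0.4]],[8,[-0.5,0.12,0],[0,0,-0.55]],[8,[-0.6,0.15,0],[0,0,-0.7]],[8,[-0.7,0.18,0],[0,0,-0.85]],[8,[-0.8,0.2,0],[0,0,-1]]]'

```text
clock: 20.35
position: [558.1, 144.4, 157.9]
ee_rot: [0.913, -0.407, -0.001, 0.001]
contact_force: [0.4, 0.7, -3.7]
gripper_width: 14.9
grasp_force: 59.7
```

>>> jog_arm --plan '[[8,[-0.09,-0.09,0],[0,0,-0.15]],[8,[-0.18,-0.18,0],[0,0,-0.3]],[8,[-0.27,-0.27,0],[0,0,-0.45]],[8,[-0.36,-0.36,0],[0,0,-0.6]],[8,[-0.45,-0.45,0],[0,0,-0.75]],[8,[-0.53,-0.53,0],[0,0,-0.88]],[8,[-0.6,-0.6,0],[0,0,-1]],[8,[-0.6,-0.6,0],[0,0,-1]]]'

```text
clock: 21.35
position: [563.3, 229.2, 158.0]
ee_rot: [0.995, 0.101, -0.001, 0.0]
contact_force: [0.0, -1.0, -4.4]
gripper_width: 14.9
grasp_force: 59.7
```

```bash
python3 -c "
from h import *
go([565,233.1,154.3],25)"
```

```text
t 21.35 pos [563.3 229.2 158. ] yaw 11.6 F [ 0.  -1.  -4.4] M [-0.03 -0.14  0.04] w 14.9 g 59.7 q6 1.12
shift [ 0.025 -0.035  0.037] turn [ 0.     0.001 -0.223]
```

>>> jog_arm --plan '[[8,[0.01,-0.01,0],[0,0,-0.11]],[8,[0.025,-0.035,0.04],[0,0,-0.22]],[8,[0.025,-0.035,0.04],[0,0,-0.22]]]'

```text
clock: 21.72
position: [565.1, 231.9, 154.1]
ee_rot: [0.977, 0.213, -0.001, 0.0]
contact_force: [-0.8, -0.1, -4.5]
gripper_width: 14.9
grasp_force: 59.6
```

Run:
```python
from h import *
go([565,233.1,130],25)
c0=np.array([565.,233.1]);u=np.array([.906,.423]);v=np.array([-.423,.906])
for n in("scene","top"):
  for d in(dict(np.load(n+"1.npz")),get_image(n)):
    P=cloud(d).reshape(-1,3);a=np.c_[(P[:,:2]-c0)@u,(P[:,:2]-c0)@v,P[:,2]]
    for nm,lo,hi,zl,zh in(("arm",-125,-45,160,185),("arm2",-125,-85,160,185),("arm3",-70,-45,160,185),("shank",-50,0,84,105),("shank",-50,0,105,125)):
        q=a[(a[:,0]>lo)&(a[:,0]<hi)&(abs(a[:,1])<20)&(a[:,2]>zl)&(a[:,2]<zh)]
        print(n,nm,len(q),np.percentile(q,[3,50,97],axis=0).round(1).tolist() if len(q)>3 else 0)
```

```text
t 21.725 pos [565.1 231.9 154.1] yaw 24.6 F [-0.8 -0.1 -4.5] M [ 0.03 -0.07 -0.01] w 14.9 g 59.6 q6 1.35
shift [ 0.004 -0.012  0.241] turn [ 0.     0.002 -0.006]
scene arm 0 0
scene arm2 0 0
scene arm3 0 0
scene shank 51 [[-19.2, -10.0, 86.4], [-16.3, -1.6, 94.3], [-14.9, 6.4, 103.1]]
scene shank 2 0
scene arm 0 0
scene arm2 0 0
scene arm3 0 0
scene shank 51 [[-20.1, -11.4, 86.6], [-16.0, -3.1, 94.2], [-14.4, 5.4, 103.5]]
scene shank 1 0
top arm 117 [[-98.9, -4.6, 168.4], [-73.1, -0.3, 173.2], [-47.3, 4.4, 177.5]]
top arm2 35 [[-100.0, -4.4, 168.5], [-93.4, 0.1, 172.7], [-85.8, 4.4, 176.6]]
top arm3 51 [[-68.6, -4.5, 168.3], [-58.3, -0.1, 173.3], [-46.6, 4.4, 177.8]]
top shank 5 [[-32.8, -11.2, 89.9], [-32.3, -10.9, 95.7], [-28.2, -7.8, 103.0]]
top shank 13 [[-39.4, -10.8, 106.9], [-36.0, -7.2, 116.6], [-28.9, -0.4, 123.2]]
top arm 114 [[-98.1, -5.6, 169.7], [-73.2, -1.5, 174.7], [-46.9, 3.4, 179.0]]
top arm2 32 [[-99.3, -5.5, 170.0], [-93.0, -1.4, 174.6], [-85.7, 3.3, 179.3]]
top arm3 52 [[-69.1, -5.9, 170.6], [-57.7, -1.6, 174.8], [-46.0, 3.4, 179.0]]
top shank 5 [[-31.8, -12.2, 91.2], [-29.4, -11.6, 94.3], [-25.8, -7.6, 101.6]]
top shank 11 [[-38.7, -12.0, 110.8], [-34.6, -9.7, 118.5], [-27.3, -1.8, 124.4]]
```

>>> jog_arm --plan '[[8,[0.002,-0.012,0.1],[0,0,0]],[8,[0.002,-0.012,0.2],[0,0,0]],[8,[0.002,-0.012,0.28],[0,0,0]],[8,[0.002,-0.012,0.33],[0,0,0]],[8,[0.002,-0.012,0.36],[0,0,0]],[8,[0.002,-0.012,0.36],[0,0,0]]]'

```text
clock: 22.58
position: [565.5, 233.3, 118.8]
ee_rot: [0.977, 0.215, -0.0, 0.0]
contact_force: [1.1, 0.3, -5.3]
gripper_width: 15.0
grasp_force: 59.7
```

```bash
python3 -c "
from h import *
go([565,233.1,81],25)"
```

```text
t 22.575 pos [565.5 233.3 118.8] yaw 24.8 F [ 1.1  0.3 -5.3] M [ 0.14 -0.13 -0.02] w 15.0 g 59.7 q6 1.35
shift [-0.005 -0.     0.378] turn [ 0.     0.    -0.003]
```

In the hole without resistance. I keep lowering.

>>> jog_arm --plan '[[8,[0,0,0.06],[0,0,0]],[8,[0,0,0.12],[0,0,0]],[8,[0,0,0.18],[0,0,0]],[8,[0,0,0.25],[0,0,0]],[8,[0,0,0.25],[0,0,0]]]'

```text
clock: 23.2
position: [565.0, 233.0, 93.0]
ee_rot: [0.977, 0.215, -0.001, 0.0]
contact_force: [-0.4, -0.4, -3.8]
gripper_width: 14.7
grasp_force: 59.6
```

>>> jog_arm --plan '[[8,[0,0,0.04],[0,0,0]],[8,[0,0,0.08],[0,0,0]],[8,[0,0,0.11],[0,0,0]],[8,[0,0,0.11],[0,0,0]]]'

```text
clock: 23.7
position: [565.3, 233.2, 82.6]
ee_rot: [0.977, 0.215, -0.0, 0.0]
contact_force: [-0.6, 0.2, -4.4]
gripper_width: 14.8
grasp_force: 59.7
```

```bash
python3 -c "
from h import *
go([565,233.1,79.7],25)"
```

```text
t 23.7 pos [565.3 233.2  82.6] yaw 24.8 F [-0.6  0.2 -4.4] M [ 0.02 -0.08 -0.02] w 14.8 g 59.7 q6 1.35
shift [-0.003 -0.001  0.029] turn [ 0.     0.001 -0.003]
```

>>> jog_arm --plan '[[8,[0,0,0.01],[0,0,0]],[8,[0,0,0.02],[0,0,0]],[8,[0,0,0.025],[0,0,0]],[8,[0,0,0.03],[0,0,0]],[8,[0,0,0.03],[0,0,0]]]'

```text
clock: 24.32
position: [565.5, 233.3, 79.9]
ee_rot: [0.977, 0.215, 0.0, -0.0]
contact_force: [0.2, 0.5, -5.0]
gripper_width: 14.8
grasp_force: 59.8
```

```bash
python3 -c "
from h import *
go([565,233.1,79.7],25)"
```

```text
t 24.325 pos [565.5 233.3  79.9] yaw 24.8 F [ 0.2  0.5 -5. ] M [ 0.03 -0.08  0.02] w 14.8 g 59.8 q6 1.35
shift [-0.006  0.     0.002] turn [-0.    -0.    -0.003]
```

>>> jog_arm --plan '[[8,[0,0,0.007],[0,0,0]],[8,[0,0,0.012],[0,0,0]],[8,[0,0,0.012],[0,0,0]]]'

```text
clock: 24.7
position: [565.9, 233.5, 79.7]
ee_rot: [0.977, 0.215, 0.001, -0.0]
contact_force: [-1.5, -0.5, 2.2]
gripper_width: 14.9
grasp_force: 60.6
```

>>> jog_arm --plan '[[24,[0,0,0],[0,0,0]],[40,[0,0,0],[0,0,0]],[50,[0,0,0],[0,0,0]],[50,[0,0,-0.1],[0,0,0]],[50,[0,0,-0.4],[0,0,0]],[50,[0,0,-0.8],[0,0,0]],[50,[0,0,-1],[0,0,0]]]'

```text
clock: 25.58
position: [566.6, 233.9, 182.2]
ee_rot: [0.977, 0.215, 0.002, -0.001]
contact_force: [0.5, -0.5, -0.2]
gripper_width: 49.9
grasp_force: 0.0
```

>>> jog_arm --plan '[[50,[0.4,0,-0.4],[0,0,0]],[50,[0.8,0,-0.8],[0,0,0]],[50,[1,0,-1],[0,0,0]],[50,[1,0,-1],[0,0,0]]]'

```text
clock: 26.08
position: [657.6, 275.9, 280.4]
ee_rot: [0.977, 0.215, 0.002, -0.001]
contact_force: [0.2, 0.0, -0.2]
gripper_width: 49.9
grasp_force: 0.0
```

Run:
```python
from h import *
go([565,233,280],25)
d=get_image("scene");cv2.imwrite("pics/end.png",d["img"][:,:,::-1])
P=cloud(d);t=P[215:330,325:440].reshape(-1,3);k=t[(t[:,2]>84)&(t[:,2]<125)];print(len(k),rect(k),np.percentile(k[:,2],[5,50,95]))
P=P.reshape(-1,3);a=np.deg2rad(-9.25);R=np.array([[np.cos(a),-np.sin(a)],[np.sin(a),np.cos(a)]])
L=np.c_[(P[:,:2]-[546.1,-221.3])@R,P[:,2]]
b=L[(L[:,2]>40)&(L[:,2]<46)&(L[:,0]>24)&(L[:,0]<175)&(abs(L[:,1])<85)];print(rect(b))
```

```text
t 26.075 pos [657.6 275.9 280.4] yaw 24.8 F [ 0.2  0.  -0.2] M [-0.01  0.05 -0.05] w 49.9 g 0.0 q6 1.38
shift [-1.021e+00  1.000e-03  0.000e+00] turn [-0.    -0.004 -0.003]
183 ((564.2178344726562, 230.05882263183594), (34.88094711303711, 17.486522674560547), 21.98508644104004) [ 91.65966891 104.47706378 106.86150457]
((93.26542663574219, -0.42138671875), (153.07437133789062, 120.19895935058594), 89.89217376708984)
```

View pics/end.png

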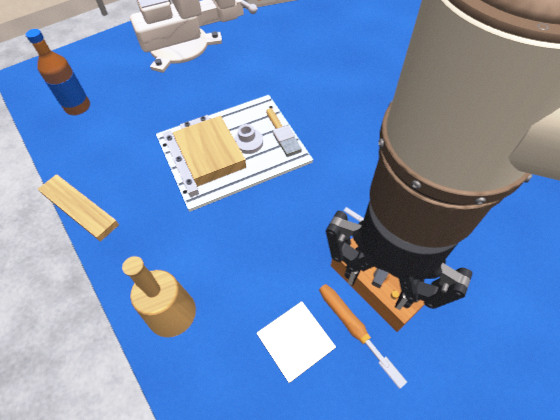

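The blank sits against the fence at about (208,150) with the cam against it. The key is back in the block at about (380,278), bar top 105–107 mm, and the gouge, tile and brush I can see haven't moved.

```bash
python3 -c "
from bench import *
print(job_done())"
```

```text
the job is handed in; nothing more can be done
None
```

The blank is clamped against the back fence at an estimated 23 N (from the turning moment), the T-key is back upright and fully down in its block, and I handed the job in at about 26 s; no verdict came back.

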